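Find the full sugar tin in the drawer under the coffee things

TASK

Pull the drawer under the coffee things out as far as it goes. Then heft the three identical closed tins in it one at a time, going from the robot's left to its right: lift each a few centimetres straight up above its own place, feel its weight and stand it back upright there. Finally hold the heaviest one up, upright and still about 20 cm above the worktop, and finish while holding it, with the other two standing in the open drawer and the mugs, jar and spoon left alone.

Things in the scene. Friction and masses are not known exactly. Their poses are not given: they have to be found in the camera images.
- stand: fixed drawer stand, dark metal, 260 deep (x), 410 wide (y), 130 mm tall. Origin: centre of its underside, on the worktop. Its -x side is the drawer front, facing the robot; its y points to the robot's left; yaw within 0.12 rad. The tins stand at y about +118 (left), 0 and -118 mm; with the drawer fully out 196 (give or take 20) mm in front of the origin, clear of the stand's top.
- drawer (a joint): how far the drawer is out, in m: 0 shut, 0.165 at its stop. It slides along the stand's -x, needs 3 to 5 N and stays where it is left. Its front is a white panel 386 mm wide, 14 mm thick, top 122 mm above the worktop; the inner side and back walls' tops are 56 mm, the floor (370 mm wide) 16 mm above the worktop.
- drawer_handle (a point): middle of the steel handle bar of the drawer, 105 mm above the worktop: round, 12 mm thick, 152 mm long along the stand's y, on two posts 70 mm either side of the middle; its axis is 42 mm in front of the drawer front. Can be pinched from above between the posts, one finger before and one behind it. Axes as the stand's.
- tin_a_mid (a point): one of three look-alike closed round tins, black with thin steel bands: 58 mm across, 86 mm tall plus a 10 mm knob on the lid. Weights 0.15 to 0.55 kg, the heaviest at least 0.15 kg above the others. Point: on its axis, 43 mm above its underside (59 mm above the worktop when standing in the drawer); z up. Any of them may stand in any of the three places.
- tin_b_mid (a point): one of three look-alike closed round tins, black with thin steel bands: 58 mm across, 86 mm tall plus a 10 mm knob on the lid. Weights 0.15 to 0.55 kg, the heaviest at least 0.15 kg above the others. Point: on its axis, 43 mm above its underside (59 mm above the worktop when standing in the drawer); z up. Any of them may stand in any of the three places.
- tin_c_mid (a point): one of three look-alike closed round tins, black with thin steel bands: 58 mm across, 86 mm tall plus a 10 mm knob on the lid. Weights 0.15 to 0.55 kg, the heaviest at least 0.15 kg above the others. Point: on its axis, 43 mm above its underside (59 mm above the worktop when standing in the drawer); z up. Any of them may stand in any of the three places.
- mug_white: white mug, 80 mm across, 88 mm tall, on top of the stand, so its origin is 133 mm above the worktop. A bystander: leave it where it is; its origin is the centre of its underside.
- jar: amber glass jar, 66 mm across, 85 mm tall, on top of the stand. A bystander: leave it where it is; its origin is the centre of its underside.
- mug_dark: dark mug, 80 mm across, 88 mm tall, on the worktop to the left of the stand. A bystander: leave it where it is; its origin is the centre of its underside.
- mug_white2: white mug, 80 mm across, 88 mm tall, on the worktop to the right of the stand. A bystander: leave it where it is; its origin is the centre of its underside.
- mug_dark2: dark mug, 80 mm across, 88 mm tall, on the worktop at the right. A bystander: leave it where it is; its origin is the centre of its underside.
- spoon: steel spoon, 140 mm long, lying on the worktop at the left. A bystander: leave it where it is; its origin is the centre of its underside.

How it is judged:
By the outcome, as a careful person would: the job done as asked, in the order asked, and still so for the second after the job is handed in, while the arm keeps its last pose, push and grip.
It also fails if it takes over 72 s, if anything falls off the work surface, if the arm or the gripper's body presses on something with over 40 N, if the wrist force passes 120 N, or if a joint passes its speed limit or range.

ROBOT

A 6-joint arm with a two-finger parallel gripper is mounted at the origin on the work surface. World frame = base frame: x ahead of the robot, y to its left, z up, the work surface at z = 0. Lengths are in m, angles in rad, forces in N, time in s.
With the tool pointing down it reaches from about 0.375 to 0.9 m from the base axis. Payload 3.1 kg.
Tool frame: the origin (TCP) lies midway between the tips of the shut fingers; the grasp point (between the pads) lies 19 mm behind it (manip.grasp_offset is the distance from the TCP to the grasp point, in m); z points along the fingers, y is the line along which they close (so a half turn about z gives the same grasp; the last joint's range is limited). The gripper opens to 85 mm and grips with 20 to 120 N. Pads are 22 mm wide; open, the fingers measure 114 mm over their backs; the gripper's body (76 mm by 85 mm) begins 54 mm behind the grasp point. The pads swing forward as they close: fully open they stand 13 mm farther back than shut.
Start: joints at [1.034, 0.527, 1.433, -0, 1.181, -0.178], TCP at [0.219, 0.585, 0.231] pointing down, gripper open.
Joint ranges: [-3.08, 3.08], [-0.75, 2.2], [0.22, 2.44], [-1.43, 4.57], [0, 2.65], [-2.85, 2.85]. Speed limits (rad/s): [2.79, 2.79, 3.14, 3.14, 3.14, 3.14].

INTERFACE

Orientations are given as a unit quaternion [x, y, z, w].
In Python, from station import sensors, cams, order, manip gives the robot as it stands.
- The arm moves only by the tool move_arm, never from a script. Its argument "targets" is a list of rows, each an object of numbers: "dx", "dy", "dz": the shift along the world's x, y, z normalised to -1 to 1, where 1 is 25 mm; "rx", "ry", "rz": the turn, a rotation vector about the world's x, y, z normalised to -1 to 1, where 1 is 30 degrees. A call has exactly 10 rows; each row shifts and turns the commanded pose from where the row before left it; what a row does not reach is not made up. A row lasts 1/8 s, in which the tool goes at most 62.5 mm and 10.7 degrees, less where a joint would pass 70% of its speed; a pose out of reach is approached as far as the arm can. A call with a number of a shift or a turn outside -1 to 1 is refused whole. A call with a gripper value outside its range is refused whole. "claw" is the opening in per cent of the stroke, from 0 (shut) to 100 (fully open), set as the call begins (left out, the last holds). The fingers move at their own pace and stop on an object; "newtons" is the grip in N (left out, the last holds). Time passes only in rows, so rows that do not move let the fingers close, or fill a call up. It gives the time, the measured TCP pose, the force, the opening and the grip force at its end, in the units of the state.
- sensors.sense(): the state, without advancing time (a new reading comes with each control period).
- cams.snapshot(name): name is "side" or "top"; returns the picture (400x640x3 uint8, red, green, blue); there is no depth.
- cams.camera_model(name): a dict with "fx", "fy", "cx", "cy" (pixels), "extrinsics" (4x4, takes a point from world to camera coordinates). Camera axes: x right, y down, z forward; pixel columns grow to the right and rows downward; lengths in m; the calibration is good to about 2 mm. A picture is of the moment at which its call begins. camera_model takes no time and is no camera call.
- order.sign_off(): hands the job in; it is judged then, once.
The state is a dict: "t": time; "q": joint angles; "qd": joint speeds; "tau": joint torques, N m; "tcp_pos": TCP position; "tool_rot": TCP orientation; "force": force on the tool from outside, world axes, zero at the start; "ft_torque": the same for the moment, N m; "finger_gap": opening from 0.0 (shut) to 1.0 (fully open); "gripper_force": force on a finger pad.
Only numpy, scipy, OpenCV 4.12 (cv2) and the standard library are available. Lean on these libraries where they do the work, as an engineer would, in place of code of your own. Each camera call takes 0.05 s, during which the arm holds its last target. There are 200 camera calls.

## Working session

There is one attempt and no reset: what is moved stays moved. The work goes in short steps, Python scripts to look and compute and a tool call to move; the robot and the scene stay as the last step left them, time stands still between calls to the robot, and variables do not carry over. Pictures are saved under pics/ and viewed, at most 10 in all, crops included, and the job is handed in when it is done.

Besides the shell and the picture viewer there is one more tool, called after "Request:" by a JSON object that holds its "name" and its "arguments", one argument or row to a line. move_arm: Moves the arm, as the interface text tells. Scaled input: -1 to 1 covers 25 mm each way for a shift and 30 degrees each way for a turn. Its arguments: {"type":"object","properties":{"targets":{"type":"array"},"claw":{"type":"number"},"newtons":{"type":"number"}},"required":["targets"]}

```bash
mkdir -p pics; ls
python3 - <<'E'
from station import sensors,cams,manip
import cv2,numpy as np
np.set_printoptions(precision=4,suppress=True)
for n in("side","top"):
    im=cams.snapshot(n); cv2.imwrite(f"pics/{n}0.png",im[:,:,::-1])
    m=cams.camera_model(n); print(n,m["fx"],m["fy"],m["cx"],m["cy"]);E=np.array(m["extrinsics"]);print(E, -E[:3,:3].T@E[:3,3])
print(sensors.sense(),manip.grasp_offset)
E
```

```text
pics
side 435.3487736239007 435.3487736239007 320.1511329105186 205.27902193748417
[[ 0.9523 -0.3052 -0.0028 -0.5697]
 [-0.1819 -0.5601 -0.8082  0.206 ]
 [ 0.2451  0.7701 -0.5889  1.3063]
 [ 0.      0.      0.      1.    ]] [ 0.2599 -1.0645  0.9343]
top 441.88641352490555 441.88641352490555 313.88327252087254 202.27554877797095
[[-0.01   -0.9998  0.0182  0.005 ]
 [-0.997   0.0086 -0.0774  0.639 ]
 [ 0.0772 -0.0189 -0.9968  1.2255]
 [ 0.      0.      0.      1.    ]] [0.5425 0.0227 1.2709]
{'t': 0.1, 'q': array([ 1.0335,  0.5284,  1.4338,  0.    ,  1.1814, -0.1785]), 'qd': array([ 0.0001, -0.0014, -0.0042,  0.0003,  0.0003,  0.0008]), 'tau': array([  0.0005, -44.3306, -17.8586,  -0.0002,   0.0038,   0.    ]), 'tcp_pos': array([0.2191, 0.5846, 0.2304]), 'tool_rot': array([ 0.1785,  0.9839, -0.0009, -0.0004]), 'force': array([ 0.7499, -0.2818, -0.5637]), 'ft_torque': array([-0.0658,  0.03  ,  0.0279]), 'gripper_force': 0.0, 'finger_gap': 1.0022700975941732} 0.0187
```

View pics/side0.png

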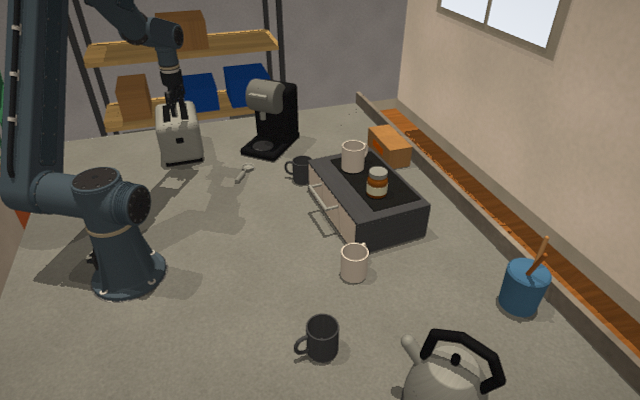

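View pics/top0.png

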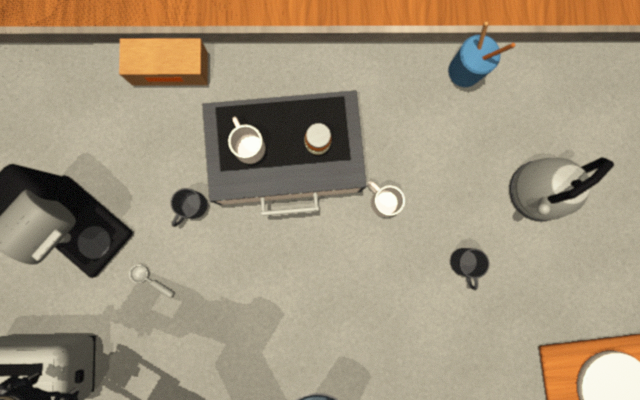

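The side view shows the stand with its handle at about (310–340, 190–235). In the top view the handle bar runs from (265,213) to (318,209), the dark mug is at (189,204) and white mug 2 at (388,200). I'll zoom in to get exact handle ends.

```bash
cat > h.py <<'E'
import cv2,numpy as np
from station import cams,sensors
np.set_printoptions(precision=4,suppress=True)
M={n:cams.camera_model(n) for n in("side","top")}
def ray(n,p):
    m=M[n];E=np.array(m["extrinsics"]);R=E[:3,:3]
    d=R.T@[(p[0]-m["cx"])/m["fx"],(p[1]-m["cy"])/m["fy"],1]
    return -R.T@E[:3,3],d/np.linalg.norm(d)
def plane(n,p,z):
    c,d=ray(n,p);return c+d*(z-c[2])/d[2]
def tri(ps,pt):
    A=np.zeros((3,3));b=np.zeros(3);L=[ray("side",ps),ray("top",pt)]
    for c,d in L:
        P=np.eye(3)-np.outer(d,d);A+=P;b+=P@c
    x=np.linalg.solve(A,b);return x,[np.linalg.norm((np.eye(3)-np.outer(d,d))@(x-c))for c,d in L]
def proj(n,x):
    m=M[n];E=np.array(m["extrinsics"]);v=E[:3,:3]@x+E[:3,3];return np.array([m["cx"]+m["fx"]*v[0]/v[2],m["cy"]+m["fy"]*v[1]/v[2]])
def snap(n,f):
    im=cams.snapshot(n)[:,:,::-1].copy();cv2.imwrite(f"pics/{f}.png",im);return im
def crop(im,x,y,w,h,k):return cv2.resize(im[y:y+h,x:x+w],None,fx=k,fy=k,interpolation=cv2.INTER_CUBIC)
E
python3 - <<'E'
from h import *
s=cv2.imread("pics/side0.png");t=cv2.imread("pics/top0.png")
cv2.imwrite("pics/z0.png",np.hstack([crop(s,290,150,80,100,5),crop(t,255,160,80,100,5)]))
for p in((204,103),(357,92),(366,188),(210,200)):print(plane("top",p,.13))
for p in((265,213),(318,209)):print(plane("top",p,.105))
E
```

```text
[0.8946 0.2868 0.13  ]
[ 0.9225 -0.116   0.13  ]
[ 0.6669 -0.135   0.13  ]
[0.639  0.2691 0.13  ]
[0.6055 0.1298 0.105 ]
[ 0.6148 -0.0101  0.105 ]
```

View pics/z0.png

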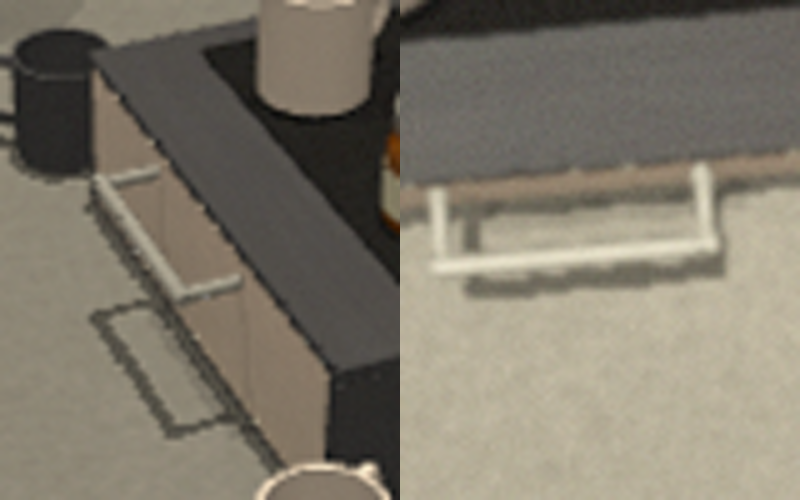

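The zoom shows the bar ends: side view (309.6,186.4) and (326,208.4), top view (262.4,213.2) and (317.6,208.6).

Run:
```python
from h import *
L=tri((309.6,186.4),(262.4,213.2));R=tri((326,208.4),(317.6,208.6));print(L,R)
a,b=L[0],R[0];print("mid",(a+b)/2,"len",np.linalg.norm(a-b),"yaw",np.arctan2(-(a-b)[0],(a-b)[1]))
for p in((262.4,213.2),(317.6,208.6)):print(plane("top",p,.105))
# spot-check stand edges yaw
P=[plane("top",p,.13)[:2] for p in((204,103),(357,92),(366,188),(210,200))]
print("stand c",np.mean(P,0),[np.linalg.norm(P[i]-P[i-1]) for i in range(4)])
for i,j in((0,1),(3,2)):
  d=P[i]-P[j];print(np.arctan2(-d[0],d[1]))
for i,j in((0,3),(1,2)):
  d=P[i]-P[j];print(np.arctan2(d[1],d[0]))
```

```text
(array([0.6047, 0.1368, 0.1045]), [np.float64(0.00040424599430214), np.float64(0.0004042459943021823)]) (array([ 0.6154, -0.0089,  0.1104]), [np.float64(0.0001444434778422394), np.float64(0.00014444347784213783)])
mid [0.6101 0.0639 0.1074] len 0.14616913897196596 yaw 0.07362587324376539
[0.6051 0.1366 0.105 ]
[ 0.6159 -0.0091  0.105 ]
stand c [0.7808 0.0762] [np.float64(0.2561713197178363), np.float64(0.4037617404724904), np.float64(0.25629733885051603), np.float64(0.4049843386438423)]
0.06922005512632565
0.06891635507199015
0.06930958308096306
0.07407971889426562
```

Request:
{"name": "move_arm", "arguments": {
  "targets": [
    {"dz": 0.8},
    {"dz": 0.8,"dy": -0.5},
    {"dy": -1,"dx": 0.6,"rz": -0.27},
    {"dy": -1,"dx": 0.6,"rz": -0.27},
    {"dy": -1,"dx": 0.6,"rz": -0.27},
    {"dy": -1,"dx": 0.6,"rz": -0.27},
    {"dy": -1,"dx": 0.6,"rz": -0.27},
    {"dy": -1,"dx": 0.6,"rz": -0.27},
    {"dy": -1,"dx": 0.6,"rz": -0.27},
    {"dy": -1,"dx": 0.6,"rz": -0.27}
  ],
  "claw": 40,
  "newtons": 40
}}

```text
schema error: expected keys dx, dy, dz, rx, ry, rz
```

Request:
{"name": "move_arm", "arguments": {
  "targets": [
    {"dy": -1,"dx": 0.9},
    {"dy": -1,"dx": 0.9},
    {"dy": -1,"dx": 0.9},
    {"dy": -1,"dx": 0.9},
    {"dy": -1,"dx": 0.9},
    {"dy": -1,"dx": 0.9},
    {"dy": -1,"dx": 0.9},
    {"dy": -1,"dx": 0.9},
    {"dy": -1,"dx": 0.9},
    {"dy": -1,"dx": 0.9}
  ]
}}

```text
schema error: expected keys dx, dy, dz, rx, ry, rz
```

All keys are required.

Request:
{"name": "move_arm", "arguments": {
  "targets": [
    {"dx": 0,"dy": 0,"dz": 0.8,"rx": 0,"ry": 0,"rz": 0},
    {"dx": 0,"dy": -0.5,"dz": 0.8,"rx": 0,"ry": 0,"rz": 0},
    {"dx": 0.6,"dy": -1,"dz": 0,"rx": 0,"ry": 0,"rz": -0.27},
    {"dx": 0.6,"dy": -1,"dz": 0,"rx": 0,"ry": 0,"rz": -0.27},
    {"dx": 0.6,"dy": -1,"dz": 0,"rx": 0,"ry": 0,"rz": -0.27},
    {"dx": 0.6,"dy": -1,"dz": 0,"rx": 0,"ry": 0,"rz": -0.27},
    {"dx": 0.6,"dy": -1,"dz": 0,"rx": 0,"ry": 0,"rz": -0.27},
    {"dx": 0.6,"dy": -1,"dz": 0,"rx": 0,"ry": 0,"rz": -0.27},
    {"dx": 0.6,"dy": -1,"dz": 0,"rx": 0,"ry": 0,"rz": -0.27},
    {"dx": 0.6,"dy": -1,"dz": 0,"rx": 0,"ry": 0,"rz": -0.27}
  ],
  "claw": 40,
  "newtons": 40
}}

```text
t: 1.35
tcp_pos: [0.3395, 0.3712, 0.2719]
tool_rot: [0.68, 0.734, 0.0, 0.0]
force: [0.2, 0.0, 0.6]
finger_gap: 0.405
gripper_force: 0.0
```

Request:
{"name": "move_arm", "arguments": {
  "targets": [
    {"dx": 0.9,"dy": -1,"dz": 0,"rx": 0,"ry": 0,"rz": 0},
    {"dx": 0.9,"dy": -1,"dz": 0,"rx": 0,"ry": 0,"rz": 0},
    {"dx": 0.9,"dy": -1,"dz": 0,"rx": 0,"ry": 0,"rz": 0},
    {"dx": 0.9,"dy": -1,"dz": 0,"rx": 0,"ry": 0,"rz": 0},
    {"dx": 0.9,"dy": -1,"dz": 0,"rx": 0,"ry": 0,"rz": 0},
    {"dx": 0.9,"dy": -1,"dz": 0,"rx": 0,"ry": 0,"rz": 0},
    {"dx": 0.9,"dy": -1,"dz": 0,"rx": 0,"ry": 0,"rz": 0},
    {"dx": 0.9,"dy": -1,"dz": 0,"rx": 0,"ry": 0,"rz": 0},
    {"dx": 0.9,"dy": -1,"dz": 0,"rx": 0,"ry": 0,"rz": 0},
    {"dx": 0.9,"dy": -1,"dz": 0,"rx": 0,"ry": 0,"rz": 0}
  ]
}}

```text
t: 2.6
tcp_pos: [0.5644, 0.1214, 0.2719]
tool_rot: [0.678, 0.735, -0.0, 0.0]
force: [-0.7, -0.3, 0.7]
finger_gap: 0.401
gripper_force: 0.0
```

Request:
{"name": "move_arm", "arguments": {
  "targets": [
    {"dx": 0.61,"dy": -0.77,"dz": 0,"rx": 0,"ry": 0,"rz": 0},
    {"dx": 0.61,"dy": -0.77,"dz": 0,"rx": 0,"ry": 0,"rz": 0},
    {"dx": 0.61,"dy": -0.76,"dz": 0,"rx": 0,"ry": 0,"rz": -0.02},
    {"dx": 0,"dy": 0,"dz": -1,"rx": 0,"ry": 0,"rz": 0},
    {"dx": 0,"dy": 0,"dz": -1,"rx": 0,"ry": 0,"rz": 0},
    {"dx": 0,"dy": 0,"dz": -1,"rx": 0,"ry": 0,"rz": 0},
    {"dx": 0,"dy": 0,"dz": -1,"rx": 0,"ry": 0,"rz": 0},
    {"dx": 0,"dy": 0,"dz": -1,"rx": 0,"ry": 0,"rz": 0},
    {"dx": 0,"dy": 0,"dz": -0.4,"rx": 0,"ry": 0,"rz": 0},
    {"dx": 0,"dy": 0,"dz": 0,"rx": 0,"ry": 0,"rz": 0}
  ]
}}

```text
t: 3.85
tcp_pos: [0.6101, 0.065, 0.1358]
tool_rot: [0.682, 0.732, -0.0, -0.0]
force: [0.5, -0.0, 0.2]
finger_gap: 0.399
gripper_force: 0.0
```

Run:
```python
from h import *
s=snap("side","s1");t=snap("top","t1")
cv2.imwrite("pics/z1.png",np.hstack([crop(s,270,130,90,110,4),crop(t,245,130,90,110,4)]))
print(sensors.sense()["tcp_pos"])
```

```text
[0.611  0.0651 0.1372]
```

View pics/z1.png

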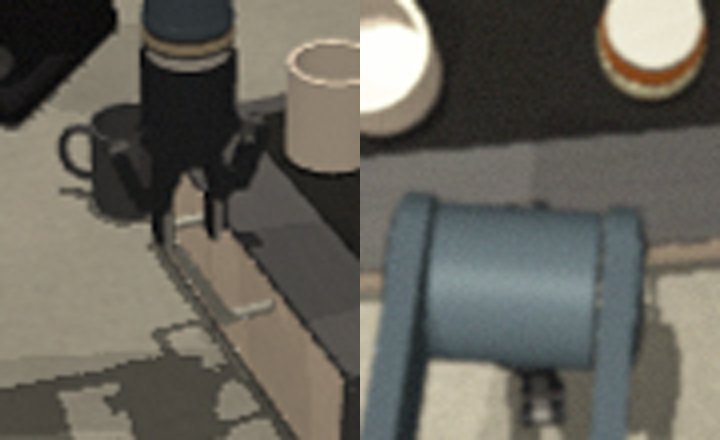

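The side view shows the fingers straddling the bar, one on each side, so I'll go down and grip.

Request:
{"name": "move_arm", "arguments": {
  "targets": [
    {"dx": 0,"dy": 0,"dz": -0.7,"rx": 0,"ry": 0,"rz": 0},
    {"dx": 0,"dy": 0,"dz": -0.7,"rx": 0,"ry": 0,"rz": 0},
    {"dx": 0,"dy": 0,"dz": -0.6,"rx": 0,"ry": 0,"rz": 0},
    {"dx": 0,"dy": 0,"dz": 0,"rx": 0,"ry": 0,"rz": 0},
    {"dx": 0,"dy": 0,"dz": 0,"rx": 0,"ry": 0,"rz": 0},
    {"dx": 0,"dy": 0,"dz": 0,"rx": 0,"ry": 0,"rz": 0},
    {"dx": 0,"dy": 0,"dz": 0,"rx": 0,"ry": 0,"rz": 0},
    {"dx": 0,"dy": 0,"dz": 0,"rx": 0,"ry": 0,"rz": 0},
    {"dx": 0,"dy": 0,"dz": 0,"rx": 0,"ry": 0,"rz": 0},
    {"dx": 0,"dy": 0,"dz": 0,"rx": 0,"ry": 0,"rz": 0}
  ]
}}

```text
t: 5.2
tcp_pos: [0.6102, 0.0652, 0.0863]
tool_rot: [0.682, 0.732, 0.0, 0.0]
force: [-0.7, 0.2, 0.1]
finger_gap: 0.395
gripper_force: 0.0
```

Request:
{"name": "move_arm", "arguments": {
  "targets": [
    {"dx": 0,"dy": 0,"dz": 0,"rx": 0,"ry": 0,"rz": 0},
    {"dx": 0,"dy": 0,"dz": 0,"rx": 0,"ry": 0,"rz": 0},
    {"dx": 0,"dy": 0,"dz": 0,"rx": 0,"ry": 0,"rz": 0},
    {"dx": 0,"dy": 0,"dz": 0,"rx": 0,"ry": 0,"rz": 0},
    {"dx": 0,"dy": 0,"dz": 0,"rx": 0,"ry": 0,"rz": 0},
    {"dx": 0,"dy": 0,"dz": 0,"rx": 0,"ry": 0,"rz": 0},
    {"dx": 0,"dy": 0,"dz": 0,"rx": 0,"ry": 0,"rz": 0},
    {"dx": 0,"dy": 0,"dz": 0,"rx": 0,"ry": 0,"rz": 0},
    {"dx": 0,"dy": 0,"dz": 0,"rx": 0,"ry": 0,"rz": 0},
    {"dx": 0,"dy": 0,"dz": 0,"rx": 0,"ry": 0,"rz": 0}
  ],
  "claw": 0,
  "newtons": 40
}}

```text
t: 6.45
tcp_pos: [0.6104, 0.0651, 0.0866]
tool_rot: [0.682, 0.732, 0.0, 0.0]
force: [2.0, -0.6, 2.8]
finger_gap: 0.126
gripper_force: 39.2
```

Request:
{"name": "move_arm", "arguments": {
  "targets": [
    {"dx": -0.2,"dy": -0.014,"dz": 0,"rx": 0,"ry": 0,"rz": 0},
    {"dx": -0.4,"dy": -0.028,"dz": 0,"rx": 0,"ry": 0,"rz": 0},
    {"dx": -0.6,"dy": -0.043,"dz": 0,"rx": 0,"ry": 0,"rz": 0},
    {"dx": -0.6,"dy": -0.043,"dz": 0,"rx": 0,"ry": 0,"rz": 0},
    {"dx": -0.6,"dy": -0.043,"dz": 0,"rx": 0,"ry": 0,"rz": 0},
    {"dx": -0.6,"dy": -0.043,"dz": 0,"rx": 0,"ry": 0,"rz": 0},
    {"dx": -0.6,"dy": -0.043,"dz": 0,"rx": 0,"ry": 0,"rz": 0},
    {"dx": -0.6,"dy": -0.043,"dz": 0,"rx": 0,"ry": 0,"rz": 0},
    {"dx": -0.6,"dy": -0.043,"dz": 0,"rx": 0,"ry": 0,"rz": 0},
    {"dx": -0.6,"dy": -0.043,"dz": 0,"rx": 0,"ry": 0,"rz": 0}
  ]
}}

```text
t: 7.7
tcp_pos: [0.4749, 0.054, 0.0865]
tool_rot: [0.681, 0.732, -0.0, 0.001]
force: [3.3, -7.6, 0.9]
finger_gap: 0.122
gripper_force: 39.2
```

Request:
{"name": "move_arm", "arguments": {
  "targets": [
    {"dx": -0.4,"dy": -0.028,"dz": 0,"rx": 0,"ry": 0,"rz": 0},
    {"dx": -0.3,"dy": -0.021,"dz": 0,"rx": 0,"ry": 0,"rz": 0},
    {"dx": -0.2,"dy": -0.014,"dz": 0,"rx": 0,"ry": 0,"rz": 0},
    {"dx": -0.1,"dy": -0.007,"dz": 0,"rx": 0,"ry": 0,"rz": 0},
    {"dx": -0.08,"dy": -0.006,"dz": 0,"rx": 0,"ry": 0,"rz": 0},
    {"dx": -0.08,"dy": -0.006,"dz": 0,"rx": 0,"ry": 0,"rz": 0},
    {"dx": -0.08,"dy": -0.006,"dz": 0,"rx": 0,"ry": 0,"rz": 0},
    {"dx": 0,"dy": 0,"dz": 0,"rx": 0,"ry": 0,"rz": 0},
    {"dx": 0,"dy": 0,"dz": 0,"rx": 0,"ry": 0,"rz": 0},
    {"dx": 0,"dy": 0,"dz": 0,"rx": 0,"ry": 0,"rz": 0}
  ]
}}

```text
t: 8.95
tcp_pos: [0.4482, 0.0517, 0.0866]
tool_rot: [0.682, 0.732, 0.002, 0.004]
force: [9.3, -5.2, -4.7]
finger_gap: 0.121
gripper_force: 39.0
```

Request:
{"name": "move_arm", "arguments": {
  "targets": [
    {"dx": -0.08,"dy": 0,"dz": 0,"rx": 0,"ry": 0,"rz": 0},
    {"dx": -0.08,"dy": 0,"dz": 0,"rx": 0,"ry": 0,"rz": 0},
    {"dx": 0,"dy": 0,"dz": 0,"rx": 0,"ry": 0,"rz": 0},
    {"dx": 0,"dy": 0,"dz": 0,"rx": 0,"ry": 0,"rz": 0},
    {"dx": 0,"dy": 0,"dz": 0,"rx": 0,"ry": 0,"rz": 0},
    {"dx": 0,"dy": 0,"dz": 0,"rx": 0,"ry": 0,"rz": 0},
    {"dx": 0,"dy": 0,"dz": 0,"rx": 0,"ry": 0,"rz": 0},
    {"dx": 0,"dy": 0,"dz": 0,"rx": 0,"ry": 0,"rz": 0},
    {"dx": 0,"dy": 0,"dz": 0,"rx": 0,"ry": 0,"rz": 0},
    {"dx": 0,"dy": 0,"dz": 0,"rx": 0,"ry": 0,"rz": 0}
  ]
}}

```text
t: 10.2
tcp_pos: [0.4482, 0.0516, 0.0866]
tool_rot: [0.682, 0.731, 0.005, 0.007]
force: [16.6, -2.1, -11.1]
finger_gap: 0.124
gripper_force: 39.0
```

Request:
{"name": "move_arm", "arguments": {
  "targets": [
    {"dx": 0.08,"dy": 0,"dz": 0,"rx": 0,"ry": 0,"rz": 0},
    {"dx": 0,"dy": 0,"dz": 0,"rx": 0,"ry": 0,"rz": 0},
    {"dx": 0,"dy": 0,"dz": 0,"rx": 0,"ry": 0,"rz": 0},
    {"dx": 0,"dy": 0,"dz": 0,"rx": 0,"ry": 0,"rz": 0},
    {"dx": 0,"dy": 0,"dz": 0.6,"rx": 0,"ry": 0,"rz": 0},
    {"dx": 0,"dy": 0,"dz": 1,"rx": 0,"ry": 0,"rz": 0},
    {"dx": 0,"dy": 0,"dz": 1,"rx": 0,"ry": 0,"rz": 0},
    {"dx": 0,"dy": 0,"dz": 1,"rx": 0,"ry": 0,"rz": 0.3},
    {"dx": 0,"dy": 0,"dz": 1,"rx": 0,"ry": 0,"rz": 0.3},
    {"dx": 0,"dy": 0,"dz": 1,"rx": 0,"ry": 0,"rz": 0.3}
  ],
  "claw": 40
}}

```text
t: 11.45
tcp_pos: [0.4413, 0.0535, 0.227]
tool_rot: [0.49, 0.872, -0.0, -0.001]
force: [0.3, -0.2, -0.8]
finger_gap: 0.404
gripper_force: 0.0
```

Run:
```python
from h import *
s=snap("side","s2");t=snap("top","t2")
cv2.imwrite("pics/z2.png",np.vstack([crop(s,220,130,260,130,3),crop(t,190,140,260,130,3)])[:,:])
```

```text
(no output)
```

View pics/z2.png

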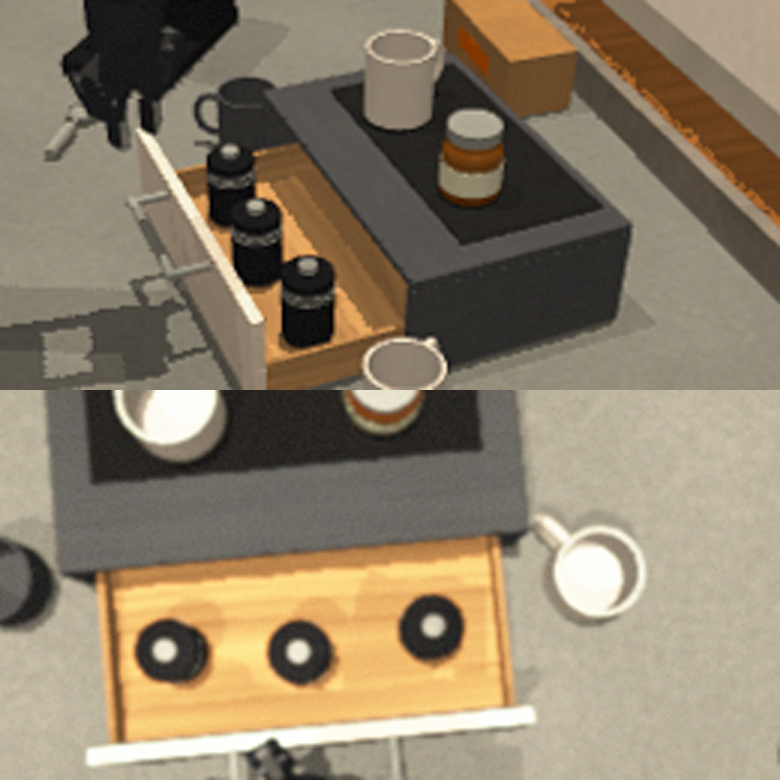

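Drawer is fully out with three tins standing in it. The knobs show at side crop (230,150), (256,207), (308,265) and top crop (165,651), (298,652), (433,625). I'll locate the knob blobs precisely.

Run:
```python
from h import *
s=cv2.imread("pics/s2.png");t=cv2.imread("pics/t2.png")
def blob(im,c,r=4):
    x,y=map(int,np.round(c));w=im[y-r:y+r+1,x-r:x+r+1].min(2).astype(float);w=np.clip(w-90,0,None)
    Y,X=np.mgrid[y-r:y+r+1,x-r:x+r+1];return np.array([(w*X).sum(),(w*Y).sum()])/w.sum()
S=[(230,150),(256,207),(308,265)];T=[(165,261),(298,262),(433,235)]
o=np.array([.7808,.0762]);yaw=.071
for a,b in zip(S,T):
    ps=blob(s,np.array(a)/3+[220,130]);pt=blob(t,np.array(b)/3+[190,140])
    x,e=tri(ps,pt);p=plane("top",pt,.109);d=p[:2]-o
    print(ps,pt,"tri",x,e[0],"plane",p,"stand",d@[np.cos(yaw),np.sin(yaw)],d@[-np.sin(yaw),np.cos(yaw)])
```

```text
[296.1163 179.5085] [244.403  226.3285] tri [0.57   0.1832 0.1112] 0.0008428181745557109 plane [0.5708 0.1833 0.109 ] stand -0.201835804532287 0.1217162299116835
[304.834  197.8846] [288.977  226.7645] tri [0.5678 0.0668 0.111 ] 0.0007114176894997582 plane [0.5686 0.0667 0.109 ] stand -0.2123694241043107 0.005531977407716034
[322.1879 217.6056] [333.9396 218.1547] tri [ 0.5894 -0.0514  0.1109] 0.0006358772882222637 plane [ 0.5901 -0.0517  0.109 ] stand -0.19932479149575427 -0.11408889091044454
```

Request:
{"name": "move_arm", "arguments": {
  "targets": [
    {"dx": 0.735,"dy": 0.74,"dz": 0,"rx": 0,"ry": 0,"rz": 0.3},
    {"dx": 0.735,"dy": 0.74,"dz": 0,"rx": 0,"ry": 0,"rz": 0.3},
    {"dx": 0.735,"dy": 0.74,"dz": 0,"rx": 0,"ry": 0,"rz": 0.3},
    {"dx": 0.735,"dy": 0.74,"dz": 0,"rx": 0,"ry": 0,"rz": 0.3},
    {"dx": 0.735,"dy": 0.74,"dz": 0,"rx": 0,"ry": 0,"rz": 0.3},
    {"dx": 0.735,"dy": 0.74,"dz": 0,"rx": 0,"ry": 0,"rz": 0.3},
    {"dx": 0.735,"dy": 0.74,"dz": 0,"rx": 0,"ry": 0,"rz": 0.3},
    {"dx": 0,"dy": 0,"dz": -0.9,"rx": 0,"ry": 0,"rz": 0},
    {"dx": 0,"dy": 0,"dz": -0.9,"rx": 0,"ry": 0,"rz": 0},
    {"dx": 0,"dy": 0,"dz": -0.4,"rx": 0,"ry": 0,"rz": 0}
  ],
  "claw": 100
}}

```text
t: 12.8
tcp_pos: [0.5689, 0.1827, 0.1686]
tool_rot: [-0.034, 0.999, -0.0, -0.003]
force: [0.0, -0.0, -0.2]
finger_gap: 1.006
gripper_force: 0.0
```

Run:
```python
from h import *
s=snap("side","s3");s=snap("side","s3")
st=sensors.sense();print(st["tcp_pos"],st["tool_rot"],st["finger_gap"])
cv2.imwrite("pics/z3.png",crop(s,250,110,110,110,5))
```

```text
[0.5694 0.1826 0.1693] [-0.0347  0.9994 -0.0002 -0.0021] 1.00344421181905
```

View pics/z3.png

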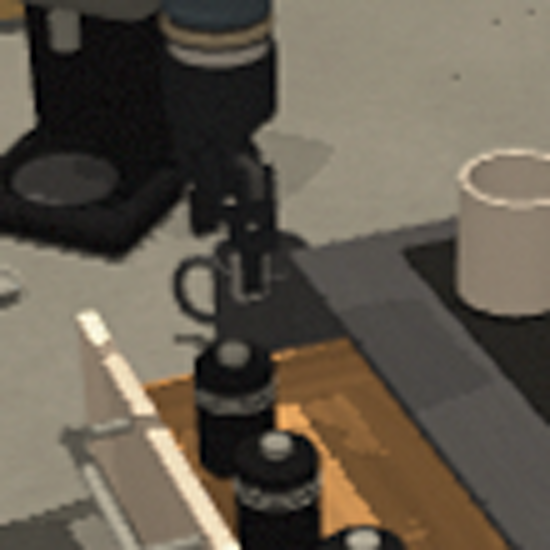

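The gripper is centred above the left tin's knob (crop ~(233,352)), clear of the dark mug. Descending and gripping.

Request:
{"name": "move_arm", "arguments": {
  "targets": [
    {"dx": 0.02,"dy": 0.02,"dz": -0.9,"rx": 0,"ry": 0,"rz": 0},
    {"dx": 0,"dy": 0,"dz": -0.9,"rx": 0,"ry": 0,"rz": 0},
    {"dx": 0,"dy": 0,"dz": -0.9,"rx": 0,"ry": 0,"rz": 0},
    {"dx": 0,"dy": 0,"dz": -0.9,"rx": 0,"ry": 0,"rz": 0},
    {"dx": 0,"dy": 0,"dz": -0.6,"rx": 0,"ry": 0,"rz": 0},
    {"dx": 0,"dy": 0,"dz": -0.3,"rx": 0,"ry": 0,"rz": 0},
    {"dx": 0,"dy": 0,"dz": 0,"rx": 0,"ry": 0,"rz": 0},
    {"dx": 0,"dy": 0,"dz": 0,"rx": 0,"ry": 0,"rz": 0},
    {"dx": 0,"dy": 0,"dz": 0,"rx": 0,"ry": 0,"rz": 0},
    {"dx": 0,"dy": 0,"dz": 0,"rx": 0,"ry": 0,"rz": 0}
  ]
}}

```text
t: 14.15
tcp_pos: [0.5716, 0.1834, 0.0593]
tool_rot: [-0.035, 0.999, 0.0, 0.0]
force: [-0.2, -0.0, -0.1]
finger_gap: 0.999
gripper_force: 0.0
```

Request:
{"name": "move_arm", "arguments": {
  "targets": [
    {"dx": 0,"dy": 0,"dz": 0,"rx": 0,"ry": 0,"rz": 0},
    {"dx": 0,"dy": 0,"dz": 0,"rx": 0,"ry": 0,"rz": 0},
    {"dx": 0,"dy": 0,"dz": 0,"rx": 0,"ry": 0,"rz": 0},
    {"dx": 0,"dy": 0,"dz": 0,"rx": 0,"ry": 0,"rz": 0},
    {"dx": 0,"dy": 0,"dz": 0,"rx": 0,"ry": 0,"rz": 0},
    {"dx": 0,"dy": 0,"dz": 0,"rx": 0,"ry": 0,"rz": 0},
    {"dx": 0,"dy": 0,"dz": 0,"rx": 0,"ry": 0,"rz": 0},
    {"dx": 0,"dy": 0,"dz": 0,"rx": 0,"ry": 0,"rz": 0},
    {"dx": 0,"dy": 0,"dz": 0,"rx": 0,"ry": 0,"rz": 0},
    {"dx": 0,"dy": 0,"dz": 0,"rx": 0,"ry": 0,"rz": 0}
  ],
  "claw": 0,
  "newtons": 40
}}

```text
t: 15.4
tcp_pos: [0.5716, 0.1835, 0.0592]
tool_rot: [-0.035, 0.999, 0.0, 0.0]
force: [-1.2, 1.6, 4.9]
finger_gap: 0.665
gripper_force: 43.1
```

Request:
{"name": "move_arm", "arguments": {
  "targets": [
    {"dx": 0,"dy": 0,"dz": 0.2,"rx": 0,"ry": 0,"rz": 0},
    {"dx": 0,"dy": 0,"dz": 0.4,"rx": 0,"ry": 0,"rz": 0},
    {"dx": 0,"dy": 0,"dz": 0.5,"rx": 0,"ry": 0,"rz": 0},
    {"dx": 0,"dy": 0,"dz": 0.4,"rx": 0,"ry": 0,"rz": 0},
    {"dx": 0,"dy": 0,"dz": 0.1,"rx": 0,"ry": 0,"rz": 0},
    {"dx": 0,"dy": 0,"dz": 0,"rx": 0,"ry": 0,"rz": 0},
    {"dx": 0,"dy": 0,"dz": 0,"rx": 0,"ry": 0,"rz": 0},
    {"dx": 0,"dy": 0,"dz": 0,"rx": 0,"ry": 0,"rz": 0},
    {"dx": 0,"dy": 0,"dz": 0,"rx": 0,"ry": 0,"rz": 0},
    {"dx": 0,"dy": 0,"dz": 0,"rx": 0,"ry": 0,"rz": 0}
  ]
}}

```text
t: 16.65
tcp_pos: [0.5712, 0.1833, 0.0986]
tool_rot: [-0.035, 0.999, -0.0, -0.0]
force: [0.9, -0.0, -2.2]
finger_gap: 0.674
gripper_force: 43.1
```

```bash
cat > w.py <<'E'
from h import *
import sys
F=[];T=[]
for i in range(8):
    im=cams.snapshot("side" if i<7 else "top");s=sensors.sense();F.append(s["force"]);T.append(s["tau"])
    if i==6:cv2.imwrite(f"pics/w{sys.argv[1]}.png",im[:,:,::-1])
print(s["t"],s["tcp_pos"],"F",np.mean(F,0),np.std(F,0),"tau",np.mean(T,0)[1:3],s["finger_gap"])
E
python3 w.py L
python3 - <<'E'
from h import *
s=cv2.imread("pics/wL.png");cv2.imwrite("pics/z4.png",crop(s,250,120,110,110,5))
E
```

```text
17.05 [0.5713 0.1833 0.0988] F [ 0.005  -0.1323 -2.3993] [0.3783 0.3618 0.494 ] tau [-46.4263 -13.1091] 0.6712835990268204
```

View pics/z4.png

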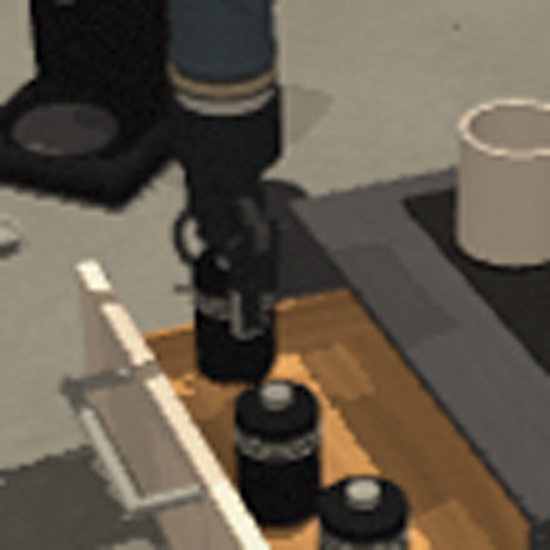

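The left tin hangs upright above its place and reads about 2.4 N. Setting it back.

Request:
{"name": "move_arm", "arguments": {
  "targets": [
    {"dx": 0,"dy": 0,"dz": -0.3,"rx": 0,"ry": 0,"rz": 0},
    {"dx": 0,"dy": 0,"dz": -0.4,"rx": 0,"ry": 0,"rz": 0},
    {"dx": 0,"dy": 0,"dz": -0.4,"rx": 0,"ry": 0,"rz": 0},
    {"dx": 0,"dy": 0,"dz": -0.25,"rx": 0,"ry": 0,"rz": 0},
    {"dx": 0,"dy": 0,"dz": -0.1,"rx": 0,"ry": 0,"rz": 0},
    {"dx": 0,"dy": 0,"dz": -0.07,"rx": 0,"ry": 0,"rz": 0},
    {"dx": 0,"dy": 0,"dz": -0.05,"rx": 0,"ry": 0,"rz": 0},
    {"dx": 0,"dy": 0,"dz": 0,"rx": 0,"ry": 0,"rz": 0},
    {"dx": 0,"dy": 0,"dz": 0,"rx": 0,"ry": 0,"rz": 0},
    {"dx": 0,"dy": 0,"dz": 0,"rx": 0,"ry": 0,"rz": 0}
  ]
}}

```text
t: 18.3
tcp_pos: [0.5714, 0.1834, 0.0597]
tool_rot: [-0.035, 0.999, 0.0, 0.0]
force: [0.7, 0.4, -2.7]
finger_gap: 0.667
gripper_force: 43.1
```

Request:
{"name": "move_arm", "arguments": {
  "targets": [
    {"dx": 0,"dy": 0,"dz": -0.03,"rx": 0,"ry": 0,"rz": 0},
    {"dx": 0,"dy": 0,"dz": -0.02,"rx": 0,"ry": 0,"rz": 0},
    {"dx": 0,"dy": 0,"dz": 0,"rx": 0,"ry": 0,"rz": 0},
    {"dx": 0,"dy": 0,"dz": 0,"rx": 0,"ry": 0,"rz": 0},
    {"dx": 0,"dy": 0,"dz": 0,"rx": 0,"ry": 0,"rz": 0},
    {"dx": 0,"dy": 0,"dz": 0,"rx": 0,"ry": 0,"rz": 0},
    {"dx": 0,"dy": 0,"dz": 0,"rx": 0,"ry": 0,"rz": 0},
    {"dx": 0,"dy": 0,"dz": 0,"rx": 0,"ry": 0,"rz": 0},
    {"dx": 0,"dy": 0,"dz": 0,"rx": 0,"ry": 0,"rz": 0},
    {"dx": 0,"dy": 0,"dz": 0,"rx": 0,"ry": 0,"rz": 0}
  ]
}}

```text
t: 19.55
tcp_pos: [0.5715, 0.1834, 0.0592]
tool_rot: [-0.035, 0.999, -0.0, 0.0]
force: [-1.3, -0.8, 5.5]
finger_gap: 0.673
gripper_force: 43.4
```

Request:
{"name": "move_arm", "arguments": {
  "targets": [
    {"dx": 0,"dy": 0,"dz": 0,"rx": 0,"ry": 0,"rz": 0},
    {"dx": 0,"dy": 0,"dz": 0,"rx": 0,"ry": 0,"rz": 0},
    {"dx": 0,"dy": 0,"dz": 0,"rx": 0,"ry": 0,"rz": 0},
    {"dx": 0,"dy": 0,"dz": 0,"rx": 0,"ry": 0,"rz": 0},
    {"dx": 0,"dy": 0,"dz": 0.6,"rx": 0,"ry": 0,"rz": 0},
    {"dx": 0,"dy": 0,"dz": 0.9,"rx": 0,"ry": 0,"rz": 0},
    {"dx": 0,"dy": 0,"dz": 1,"rx": 0,"ry": 0,"rz": 0},
    {"dx": 0,"dy": 0,"dz": 1,"rx": 0,"ry": 0,"rz": 0},
    {"dx": 0,"dy": 0,"dz": 0.5,"rx": 0,"ry": 0,"rz": 0},
    {"dx": -0.02,"dy": -0.6,"dz": 0,"rx": 0,"ry": 0,"rz": 0}
  ],
  "claw": 100
}}

```text
t: 20.8
tcp_pos: [0.5714, 0.1686, 0.1596]
tool_rot: [-0.036, 0.999, 0.0, 0.001]
force: [-0.9, -1.1, 0.3]
finger_gap: 1.001
gripper_force: 0.0
```

Request:
{"name": "move_arm", "arguments": {
  "targets": [
    {"dx": -0.03,"dy": -0.9,"dz": 0,"rx": 0,"ry": 0,"rz": 0},
    {"dx": -0.03,"dy": -1,"dz": 0,"rx": 0,"ry": 0,"rz": 0},
    {"dx": -0.03,"dy": -1,"dz": 0,"rx": 0,"ry": 0,"rz": 0},
    {"dx": -0.03,"dy": -0.8,"dz": 0,"rx": 0,"ry": 0,"rz": 0},
    {"dx": 0,"dy": -0.36,"dz": 0,"rx": 0,"ry": 0,"rz": 0},
    {"dx": 0,"dy": 0,"dz": -0.3,"rx": 0,"ry": 0,"rz": 0},
    {"dx": 0,"dy": 0,"dz": -0.3,"rx": 0,"ry": 0,"rz": 0},
    {"dx": 0,"dy": 0,"dz": 0,"rx": 0,"ry": 0,"rz": 0},
    {"dx": 0,"dy": 0,"dz": 0,"rx": 0,"ry": 0,"rz": 0},
    {"dx": 0,"dy": 0,"dz": 0,"rx": 0,"ry": 0,"rz": 0}
  ]
}}

```text
t: 22.05
tcp_pos: [0.568, 0.0672, 0.1435]
tool_rot: [-0.036, 0.999, -0.0, 0.0]
force: [0.5, 0.7, 0.1]
finger_gap: 1.004
gripper_force: 0.0
```

```bash
python3 w.py 0
python3 - <<'E'
from h import *
s=cv2.imread("pics/w0.png");cv2.imwrite("pics/z5.png",crop(s,250,120,110,110,5))
E
```

```text
22.45 [0.5678 0.0668 0.1434] F [ 0.0069 -0.0148 -0.001 ] [0.5325 0.349  0.4877] tau [-41.927  -13.5454] 0.9985872046336615
```

View pics/z5.png

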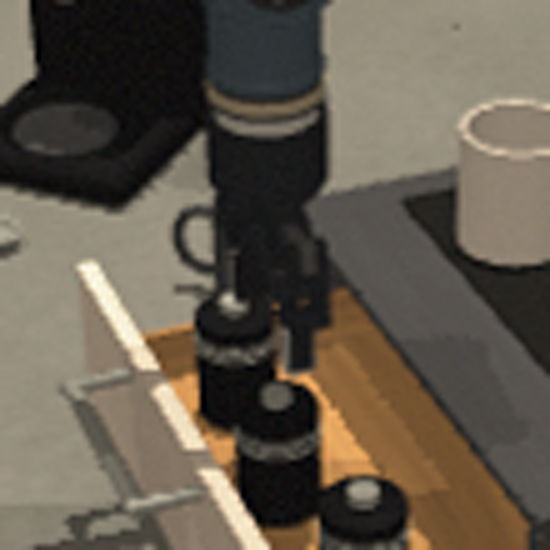

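The left tin stands upright back in its place and the gripper is above the middle one. The unloaded force reads zero. Next is the middle tin.

Request:
{"name": "move_arm", "arguments": {
  "targets": [
    {"dx": 0,"dy": 0,"dz": -0.6,"rx": 0,"ry": 0,"rz": 0},
    {"dx": 0,"dy": 0,"dz": -0.8,"rx": 0,"ry": 0,"rz": 0},
    {"dx": 0,"dy": 0,"dz": -0.9,"rx": 0,"ry": 0,"rz": 0},
    {"dx": 0,"dy": 0,"dz": -0.7,"rx": 0,"ry": 0,"rz": 0},
    {"dx": 0,"dy": 0,"dz": -0.37,"rx": 0,"ry": 0,"rz": 0},
    {"dx": 0,"dy": 0,"dz": 0,"rx": 0,"ry": 0,"rz": 0},
    {"dx": 0,"dy": 0,"dz": 0,"rx": 0,"ry": 0,"rz": 0},
    {"dx": 0,"dy": 0,"dz": 0,"rx": 0,"ry": 0,"rz": 0},
    {"dx": 0,"dy": 0,"dz": 0,"rx": 0,"ry": 0,"rz": 0},
    {"dx": 0,"dy": 0,"dz": 0,"rx": 0,"ry": 0,"rz": 0}
  ]
}}

```text
t: 23.7
tcp_pos: [0.568, 0.0668, 0.0594]
tool_rot: [-0.035, 0.999, -0.0, 0.0]
force: [0.6, -0.2, -0.9]
finger_gap: 1.001
gripper_force: 0.0
```

Request:
{"name": "move_arm", "arguments": {
  "targets": [
    {"dx": 0,"dy": 0,"dz": 0,"rx": 0,"ry": 0,"rz": 0},
    {"dx": 0,"dy": 0,"dz": 0,"rx": 0,"ry": 0,"rz": 0},
    {"dx": 0,"dy": 0,"dz": 0,"rx": 0,"ry": 0,"rz": 0},
    {"dx": 0,"dy": 0,"dz": 0,"rx": 0,"ry": 0,"rz": 0},
    {"dx": 0,"dy": 0,"dz": 0,"rx": 0,"ry": 0,"rz": 0},
    {"dx": 0,"dy": 0,"dz": 0,"rx": 0,"ry": 0,"rz": 0},
    {"dx": 0,"dy": 0,"dz": 0,"rx": 0,"ry": 0,"rz": 0},
    {"dx": 0,"dy": 0,"dz": 0,"rx": 0,"ry": 0,"rz": 0},
    {"dx": 0,"dy": 0,"dz": 0,"rx": 0,"ry": 0,"rz": 0},
    {"dx": 0,"dy": 0,"dz": 0,"rx": 0,"ry": 0,"rz": 0}
  ],
  "claw": 0,
  "newtons": 40
}}

```text
t: 24.95
tcp_pos: [0.568, 0.0669, 0.0593]
tool_rot: [-0.035, 0.999, -0.0, 0.0]
force: [-0.9, 0.2, 5.2]
finger_gap: 0.668
gripper_force: 42.7
```

Request:
{"name": "move_arm", "arguments": {
  "targets": [
    {"dx": 0,"dy": 0,"dz": 0.2,"rx": 0,"ry": 0,"rz": 0},
    {"dx": 0,"dy": 0,"dz": 0.4,"rx": 0,"ry": 0,"rz": 0},
    {"dx": 0,"dy": 0,"dz": 0.5,"rx": 0,"ry": 0,"rz": 0},
    {"dx": 0,"dy": 0,"dz": 0.4,"rx": 0,"ry": 0,"rz": 0},
    {"dx": 0,"dy": 0,"dz": 0.1,"rx": 0,"ry": 0,"rz": 0},
    {"dx": 0,"dy": 0,"dz": 0,"rx": 0,"ry": 0,"rz": 0},
    {"dx": 0,"dy": 0,"dz": 0,"rx": 0,"ry": 0,"rz": 0},
    {"dx": 0,"dy": 0,"dz": 0,"rx": 0,"ry": 0,"rz": 0},
    {"dx": 0,"dy": 0,"dz": 0,"rx": 0,"ry": 0,"rz": 0},
    {"dx": 0,"dy": 0,"dz": 0,"rx": 0,"ry": 0,"rz": 0}
  ]
}}

```text
t: 26.2
tcp_pos: [0.5677, 0.0669, 0.0989]
tool_rot: [-0.035, 0.999, 0.0, -0.0]
force: [-0.9, -0.3, -1.1]
finger_gap: 0.673
gripper_force: 42.9
```

```bash
python3 w.py M
```

```text
26.6 [0.5678 0.0668 0.0991] F [-0.1659 -0.1371 -1.5849] [0.3629 0.4829 0.5645] tau [-43.9301 -12.0575] 0.6714174997098956
```

Request:
{"name": "move_arm", "arguments": {
  "targets": [
    {"dx": 0,"dy": 0,"dz": -0.3,"rx": 0,"ry": 0,"rz": 0},
    {"dx": 0,"dy": 0,"dz": -0.4,"rx": 0,"ry": 0,"rz": 0},
    {"dx": 0,"dy": 0,"dz": -0.4,"rx": 0,"ry": 0,"rz": 0},
    {"dx": 0,"dy": 0,"dz": -0.25,"rx": 0,"ry": 0,"rz": 0},
    {"dx": 0,"dy": 0,"dz": -0.1,"rx": 0,"ry": 0,"rz": 0},
    {"dx": 0,"dy": 0,"dz": -0.07,"rx": 0,"ry": 0,"rz": 0},
    {"dx": 0,"dy": 0,"dz": -0.05,"rx": 0,"ry": 0,"rz": 0},
    {"dx": 0,"dy": 0,"dz": -0.03,"rx": 0,"ry": 0,"rz": 0},
    {"dx": 0,"dy": 0,"dz": 0,"rx": 0,"ry": 0,"rz": 0},
    {"dx": 0,"dy": 0,"dz": 0,"rx": 0,"ry": 0,"rz": 0}
  ]
}}

```text
t: 27.85
tcp_pos: [0.568, 0.0668, 0.0594]
tool_rot: [-0.035, 0.999, -0.0, 0.0]
force: [0.6, -0.1, 0.3]
finger_gap: 0.671
gripper_force: 42.9
```

Middle reads about 1.6 N and is resting on the floor again. Releasing it and moving to the right tin.

Request:
{"name": "move_arm", "arguments": {
  "targets": [
    {"dx": 0,"dy": 0,"dz": 0,"rx": 0,"ry": 0,"rz": 0},
    {"dx": 0,"dy": 0,"dz": 0,"rx": 0,"ry": 0,"rz": 0},
    {"dx": 0,"dy": 0,"dz": 0,"rx": 0,"ry": 0,"rz": 0},
    {"dx": 0,"dy": 0,"dz": 0,"rx": 0,"ry": 0,"rz": 0},
    {"dx": 0,"dy": 0,"dz": 0.6,"rx": 0,"ry": 0,"rz": 0},
    {"dx": 0,"dy": 0,"dz": 0.9,"rx": 0,"ry": 0,"rz": 0},
    {"dx": 0,"dy": 0,"dz": 1,"rx": 0,"ry": 0,"rz": 0},
    {"dx": 0,"dy": 0,"dz": 1,"rx": 0,"ry": 0,"rz": 0},
    {"dx": 0,"dy": 0,"dz": 0.5,"rx": 0,"ry": 0,"rz": 0},
    {"dx": 0.06,"dy": -0.6,"dz": 0,"rx": 0,"ry": 0,"rz": 0}
  ],
  "claw": 100
}}

```text
t: 29.1
tcp_pos: [0.5698, 0.052, 0.1603]
tool_rot: [-0.036, 0.999, -0.0, 0.001]
force: [0.5, 0.4, -0.3]
finger_gap: 1.002
gripper_force: 0.0
```

Request:
{"name": "move_arm", "arguments": {
  "targets": [
    {"dx": 0.2,"dy": -0.9,"dz": 0,"rx": 0,"ry": 0,"rz": 0},
    {"dx": 0.2,"dy": -1,"dz": 0,"rx": 0,"ry": 0,"rz": 0},
    {"dx": 0.2,"dy": -1,"dz": 0,"rx": 0,"ry": 0,"rz": 0},
    {"dx": 0.2,"dy": -0.8,"dz": 0,"rx": 0,"ry": 0,"rz": 0},
    {"dx": 0,"dy": -0.43,"dz": 0,"rx": 0,"ry": 0,"rz": 0},
    {"dx": 0,"dy": 0,"dz": -0.3,"rx": 0,"ry": 0,"rz": 0},
    {"dx": 0,"dy": 0,"dz": -0.3,"rx": 0,"ry": 0,"rz": 0},
    {"dx": 0,"dy": 0,"dz": 0,"rx": 0,"ry": 0,"rz": 0},
    {"dx": 0,"dy": 0,"dz": 0,"rx": 0,"ry": 0,"rz": 0},
    {"dx": 0,"dy": 0,"dz": 0,"rx": 0,"ry": 0,"rz": 0}
  ]
}}

```text
t: 30.35
tcp_pos: [0.5895, -0.0511, 0.1443]
tool_rot: [-0.036, 0.999, -0.0, 0.0]
force: [-0.1, 0.2, 0.9]
finger_gap: 1.003
gripper_force: 0.0
```

```bash
python3 w.py 1
python3 - <<'E'
from h import *
s=cv2.imread("pics/w1.png");cv2.imwrite("pics/z6.png",crop(s,250,120,110,130,5)[:600])
E
```

```text
30.75 [ 0.5893 -0.0515  0.1441] F [-0.1315  0.0425 -0.0048] [0.4279 0.5397 0.4909] tau [-43.4047 -14.0957] 1.004631587589424
```

View pics/z6.png

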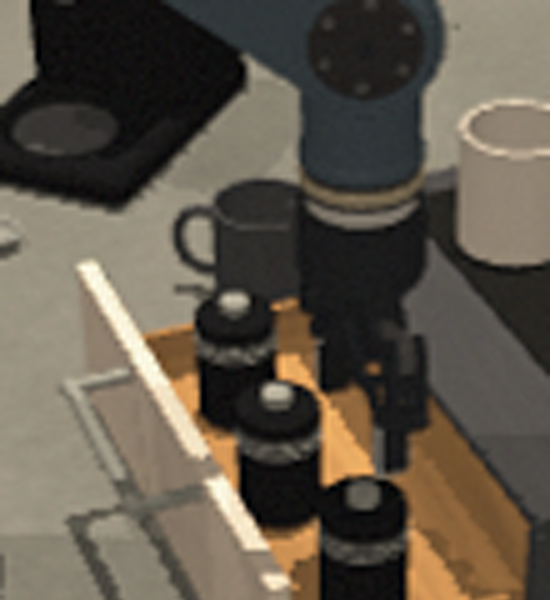

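Left and middle tins stand upright in place, and the gripper is above the right one (crop ~(363,495)), clear of the mugs.

Request:
{"name": "move_arm", "arguments": {
  "targets": [
    {"dx": 0,"dy": 0,"dz": -0.6,"rx": 0,"ry": 0,"rz": 0},
    {"dx": 0,"dy": 0,"dz": -0.8,"rx": 0,"ry": 0,"rz": 0},
    {"dx": 0,"dy": 0,"dz": -0.9,"rx": 0,"ry": 0,"rz": 0},
    {"dx": 0,"dy": 0,"dz": -0.7,"rx": 0,"ry": 0,"rz": 0},
    {"dx": 0,"dy": 0,"dz": -0.4,"rx": 0,"ry": 0,"rz": 0},
    {"dx": 0,"dy": 0,"dz": 0,"rx": 0,"ry": 0,"rz": 0},
    {"dx": 0,"dy": 0,"dz": 0,"rx": 0,"ry": 0,"rz": 0},
    {"dx": 0,"dy": 0,"dz": 0,"rx": 0,"ry": 0,"rz": 0},
    {"dx": 0,"dy": 0,"dz": 0,"rx": 0,"ry": 0,"rz": 0},
    {"dx": 0,"dy": 0,"dz": 0,"rx": 0,"ry": 0,"rz": 0}
  ]
}}

```text
t: 32.0
tcp_pos: [0.5895, -0.0514, 0.0594]
tool_rot: [-0.035, 0.999, -0.0, 0.0]
force: [-0.9, -0.1, 0.2]
finger_gap: 1.0
gripper_force: 0.0
```

Request:
{"name": "move_arm", "arguments": {
  "targets": [
    {"dx": 0,"dy": 0,"dz": 0,"rx": 0,"ry": 0,"rz": 0},
    {"dx": 0,"dy": 0,"dz": 0,"rx": 0,"ry": 0,"rz": 0},
    {"dx": 0,"dy": 0,"dz": 0,"rx": 0,"ry": 0,"rz": 0},
    {"dx": 0,"dy": 0,"dz": 0,"rx": 0,"ry": 0,"rz": 0},
    {"dx": 0,"dy": 0,"dz": 0,"rx": 0,"ry": 0,"rz": 0},
    {"dx": 0,"dy": 0,"dz": 0,"rx": 0,"ry": 0,"rz": 0},
    {"dx": 0,"dy": 0,"dz": 0,"rx": 0,"ry": 0,"rz": 0},
    {"dx": 0,"dy": 0,"dz": 0,"rx": 0,"ry": 0,"rz": 0},
    {"dx": 0,"dy": 0,"dz": 0,"rx": 0,"ry": 0,"rz": 0},
    {"dx": 0,"dy": 0,"dz": 0,"rx": 0,"ry": 0,"rz": 0}
  ],
  "claw": 0,
  "newtons": 40
}}

```text
t: 33.25
tcp_pos: [0.5893, -0.0513, 0.0593]
tool_rot: [-0.035, 0.999, 0.0, 0.0]
force: [-0.6, 1.7, 5.4]
finger_gap: 0.669
gripper_force: 42.8
```

Request:
{"name": "move_arm", "arguments": {
  "targets": [
    {"dx": 0,"dy": 0,"dz": 0.2,"rx": 0,"ry": 0,"rz": 0},
    {"dx": 0,"dy": 0,"dz": 0.4,"rx": 0,"ry": 0,"rz": 0},
    {"dx": 0,"dy": 0,"dz": 0.5,"rx": 0,"ry": 0,"rz": 0},
    {"dx": 0,"dy": 0,"dz": 0.4,"rx": 0,"ry": 0,"rz": 0},
    {"dx": 0,"dy": 0,"dz": 0.1,"rx": 0,"ry": 0,"rz": 0},
    {"dx": 0,"dy": 0,"dz": 0,"rx": 0,"ry": 0,"rz": 0},
    {"dx": 0,"dy": 0,"dz": 0,"rx": 0,"ry": 0,"rz": 0},
    {"dx": 0,"dy": 0,"dz": 0,"rx": 0,"ry": 0,"rz": 0},
    {"dx": 0,"dy": 0,"dz": 0,"rx": 0,"ry": 0,"rz": 0},
    {"dx": 0,"dy": 0,"dz": 0,"rx": 0,"ry": 0,"rz": 0}
  ]
}}

```text
t: 34.5
tcp_pos: [0.5892, -0.0514, 0.0989]
tool_rot: [-0.035, 0.999, 0.0, -0.0]
force: [-0.2, 0.3, -5.1]
finger_gap: 0.666
gripper_force: 43.9
```

```bash
python3 w.py R
```

```text
34.9 [ 0.5893 -0.0514  0.0991] F [-0.0319  0.162  -5.2668] [0.6454 0.3672 0.4376] tau [-47.5703 -13.5262] 0.66298915203845
```

The right tin is clearly the heaviest (5.3 N against 2.4 and 1.6). As asked, I'll stand it back before the final hold.

Request:
{"name": "move_arm", "arguments": {
  "targets": [
    {"dx": 0,"dy": 0,"dz": -0.3,"rx": 0,"ry": 0,"rz": 0},
    {"dx": 0,"dy": 0,"dz": -0.4,"rx": 0,"ry": 0,"rz": 0},
    {"dx": 0,"dy": 0,"dz": -0.4,"rx": 0,"ry": 0,"rz": 0},
    {"dx": 0,"dy": 0,"dz": -0.25,"rx": 0,"ry": 0,"rz": 0},
    {"dx": 0,"dy": 0,"dz": -0.1,"rx": 0,"ry": 0,"rz": 0},
    {"dx": 0,"dy": 0,"dz": -0.07,"rx": 0,"ry": 0,"rz": 0},
    {"dx": 0,"dy": 0,"dz": -0.05,"rx": 0,"ry": 0,"rz": 0},
    {"dx": 0,"dy": 0,"dz": -0.04,"rx": 0,"ry": 0,"rz": 0},
    {"dx": 0,"dy": 0,"dz": 0,"rx": 0,"ry": 0,"rz": 0},
    {"dx": 0,"dy": 0,"dz": 0,"rx": 0,"ry": 0,"rz": 0}
  ]
}}

```text
t: 36.15
tcp_pos: [0.5896, -0.0515, 0.0594]
tool_rot: [-0.035, 0.999, -0.0, 0.0]
force: [-1.0, 1.3, -1.2]
finger_gap: 0.673
gripper_force: 44.1
```

Request:
{"name": "move_arm", "arguments": {
  "targets": [
    {"dx": 0,"dy": 0,"dz": 0,"rx": 0,"ry": 0,"rz": 0},
    {"dx": 0,"dy": 0,"dz": 0,"rx": 0,"ry": 0,"rz": 0},
    {"dx": 0,"dy": 0,"dz": 0,"rx": 0,"ry": 0,"rz": 0},
    {"dx": 0,"dy": 0,"dz": 0,"rx": 0,"ry": 0,"rz": 0},
    {"dx": 0,"dy": 0,"dz": 0,"rx": 0,"ry": 0,"rz": 0},
    {"dx": 0,"dy": 0,"dz": 0,"rx": 0,"ry": 0,"rz": 0},
    {"dx": 0,"dy": 0,"dz": 0,"rx": 0,"ry": 0,"rz": 0},
    {"dx": 0,"dy": 0,"dz": 0,"rx": 0,"ry": 0,"rz": 0},
    {"dx": 0,"dy": 0,"dz": 0,"rx": 0,"ry": 0,"rz": 0},
    {"dx": 0,"dy": 0,"dz": 0,"rx": 0,"ry": 0,"rz": 0}
  ],
  "claw": 90
}}

```text
t: 37.4
tcp_pos: [0.5893, -0.0514, 0.0588]
tool_rot: [-0.035, 0.999, 0.0, -0.0]
force: [-0.0, 0.0, 0.6]
finger_gap: 0.899
gripper_force: 0.0
```

Request:
{"name": "move_arm", "arguments": {
  "targets": [
    {"dx": 0,"dy": 0,"dz": 0,"rx": 0,"ry": 0,"rz": 0},
    {"dx": 0,"dy": 0,"dz": 0,"rx": 0,"ry": 0,"rz": 0},
    {"dx": 0,"dy": 0,"dz": 0,"rx": 0,"ry": 0,"rz": 0},
    {"dx": 0,"dy": 0,"dz": 0,"rx": 0,"ry": 0,"rz": 0},
    {"dx": 0,"dy": 0,"dz": 0,"rx": 0,"ry": 0,"rz": 0},
    {"dx": 0,"dy": 0,"dz": 0,"rx": 0,"ry": 0,"rz": 0},
    {"dx": 0,"dy": 0,"dz": 0,"rx": 0,"ry": 0,"rz": 0},
    {"dx": 0,"dy": 0,"dz": 0,"rx": 0,"ry": 0,"rz": 0},
    {"dx": 0,"dy": 0,"dz": 0,"rx": 0,"ry": 0,"rz": 0},
    {"dx": 0,"dy": 0,"dz": 0,"rx": 0,"ry": 0,"rz": 0}
  ],
  "claw": 0,
  "newtons": 45
}}

```text
t: 38.65
tcp_pos: [0.5894, -0.0513, 0.059]
tool_rot: [-0.035, 0.999, 0.0, 0.0]
force: [-0.2, 2.1, 5.7]
finger_gap: 0.667
gripper_force: 48.6
```

Request:
{"name": "move_arm", "arguments": {
  "targets": [
    {"dx": 0,"dy": 0,"dz": 0.2,"rx": 0,"ry": 0,"rz": 0},
    {"dx": 0,"dy": 0,"dz": 0.5,"rx": 0,"ry": 0,"rz": 0},
    {"dx": 0,"dy": 0,"dz": 0.8,"rx": 0,"ry": 0,"rz": 0},
    {"dx": 0,"dy": 0,"dz": 0.9,"rx": 0,"ry": 0,"rz": 0},
    {"dx": 0,"dy": 0,"dz": 0.9,"rx": 0,"ry": 0,"rz": 0},
    {"dx": 0,"dy": 0,"dz": 0.9,"rx": 0,"ry": 0,"rz": 0},
    {"dx": 0,"dy": 0,"dz": 0.9,"rx": 0,"ry": 0,"rz": 0},
    {"dx": 0,"dy": 0,"dz": 0.8,"rx": 0,"ry": 0,"rz": 0},
    {"dx": 0,"dy": 0,"dz": 0.5,"rx": 0,"ry": 0,"rz": 0},
    {"dx": 0,"dy": 0,"dz": 0.2,"rx": 0,"ry": 0,"rz": 0}
  ]
}}

```text
t: 39.9
tcp_pos: [0.5892, -0.0515, 0.2243]
tool_rot: [-0.035, 0.999, -0.0, 0.0]
force: [-0.6, 0.6, -5.3]
finger_gap: 0.671
gripper_force: 49.3
```

Request:
{"name": "move_arm", "arguments": {
  "targets": [
    {"dx": 0,"dy": 0,"dz": 0,"rx": 0,"ry": 0,"rz": 0},
    {"dx": 0,"dy": 0,"dz": 0,"rx": 0,"ry": 0,"rz": 0},
    {"dx": 0,"dy": 0,"dz": 0,"rx": 0,"ry": 0,"rz": 0},
    {"dx": 0,"dy": 0,"dz": 0,"rx": 0,"ry": 0,"rz": 0},
    {"dx": 0,"dy": 0,"dz": 0,"rx": 0,"ry": 0,"rz": 0},
    {"dx": 0,"dy": 0,"dz": 0,"rx": 0,"ry": 0,"rz": 0},
    {"dx": 0,"dy": 0,"dz": 0,"rx": 0,"ry": 0,"rz": 0},
    {"dx": 0,"dy": 0,"dz": 0,"rx": 0,"ry": 0,"rz": 0},
    {"dx": 0,"dy": 0,"dz": 0,"rx": 0,"ry": 0,"rz": 0},
    {"dx": 0,"dy": 0,"dz": 0,"rx": 0,"ry": 0,"rz": 0}
  ]
}}

```text
t: 41.15
tcp_pos: [0.5893, -0.0514, 0.2238]
tool_rot: [-0.035, 0.999, 0.0, -0.0]
force: [0.2, 0.1, -5.3]
finger_gap: 0.665
gripper_force: 49.3
```

```bash
python3 w.py F
python3 - <<'E'
from h import *
s=cv2.imread("pics/wF.png");cv2.imwrite("pics/z7.png",crop(s,250,80,180,150,4))
E
```

```text
41.55 [ 0.5893 -0.0514  0.2238] F [ 0.2246 -0.0138 -5.3963] [0.607  0.6413 0.667 ] tau [-44.8336 -18.6308] 0.6705968072091352
```

View pics/z7.png

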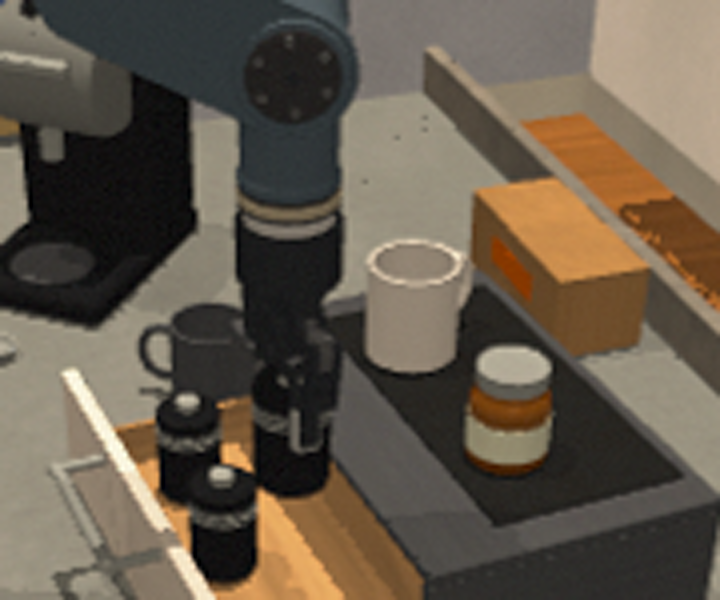

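The picture shows the heaviest tin held upright (underside at crop ~(290,490)), the other two standing in the open drawer, and the mugs and jar in view undisturbed. Handing in.

```bash
python3 -c "
from station import order
print(order.sign_off())"
```

```text
the job is handed in; nothing more can be done
None
```

The job is handed in: the drawer is out to its stop, the tins weighed about 0.24, 0.16 and 0.54 kg from left to right, and the arm is holding the right-hand one upright with its underside about 18 cm and its middle about 22 cm above the worktop, while the other two stand in the drawer.

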